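# Find and tip open the clean-out board of a slip-draining trough

## Robot

A 7-joint arm with a two-finger parallel gripper is mounted at the origin on the work surface. World frame = base frame: x ahead of the robot, y to its left, z up, the work surface at z = 0. Lengths are in m, angles in rad, forces in N, time in s.
With the tool pointing down it reaches from about 0.425 to 0.825 m from the base axis. Payload 3.6 kg.
Tool frame: the origin (TCP) lies at the very end of the fingers, on their centre line; the grasp point (between the pads) lies 19 mm behind it (ctrl.pinch_z is the distance from the TCP to the grasp point, in m); z points along the fingers, x is the direction in which the jaws open and shut, and the axes are right-handed (so a half turn about z gives the same grasp; the last joint's range is limited). The gripper opens to 93 mm and grips with 3 to 60 N. Pads are 15 mm wide; open, the fingers measure 128 mm over their backs; the gripper's body (75 mm by 188 mm) begins 65 mm behind the grasp point.
Start: joints at [1.115, 0.615, -0.013, 1.423, 0.008, 1.103, -0.04], TCP at [0.271, -0.591, 0.219] pointing down, gripper open.
Joint ranges: [-3.12, 3.12], [-0.3, 2.06], [-1.34, 1.32], [0.26, 2.42], [-1.36, 4.5], [0.01, 1.98], [-2.84, 2.84]. Speed limits (rad/s): [2.79, 2.79, 3.14, 3.14, 3.14, 3.14, 3.14].

## Interface

Orientations are given as a rotation vector (axis times angle).
In Python, from rig import ctrl gives the robot as it stands.
- The arm moves only by the tool arm_command, never from a script. Its argument "increments" is text: rows parted by semicolons, each of 6 numbers parted by spaces: the shift along the tool's x, y, z in mm, then the turn, a rotation vector about the tool's x, y, z in rad. In form: tx ty tz ax ay az; .... A call has 1 to 10 rows; each row is the pose to reach, as a shift and turn from the pose commanded when the call began, along the tool's axes at that moment; what a row does not reach only later rows make up. A row lasts 1/12 s, in which the tool goes at most 41.7 mm and 7.16 degrees, less where a joint would pass 70% of its speed; a pose out of reach is approached as far as the arm can. A call with a gripper value outside its range is refused whole. "jaw" is the closure, from 0 (fully open) to 1 (shut), set as the call begins (left out, the last holds). The fingers move at their own pace and stop on an object; "force" is the grip in N (left out, the last holds). Time passes only in rows, so rows that repeat a pose let the fingers close. It gives the time, the measured TCP pose, the force and the opening at its end, in the units of the state.
- ctrl.state(): the state, without advancing time (a new reading comes with each control period).
- ctrl.capture(name): name is "side" or "top" or "wrist"; returns (picture, depth): 384x512x3 uint8, red, green, blue; 384x512 float32, m along the optical axis (not along the pixel's ray), 0 where there is no reading.
- ctrl.calibration(name): a dict with "K" (3x3 intrinsics, pixels), "extrinsics" (4x4, takes a point from world to camera coordinates). Camera axes: x right, y up, looking along -z (the intrinsics and any distortion apply to the point x, -y, -z); pixel columns grow to the right and rows downward; lengths in m; the calibration is good to about 2 mm. A picture is of the moment at which its call begins: read the wrist's pose just before it. calibration takes no time and is no camera call; for the wrist camera it gives the pose at the moment of the call.
- ctrl.close_job(): hands the job in, once; it reports no verdict.
The state is a dict: "clock": time; "q": joint angles; "qd": joint speeds; "joint_torque": joint torques, N m; "tcp_pos": TCP position; "tcp_rot": TCP orientation; "ft_force": force on the tool from outside, world axes, zero at the start; "moment": the same for the moment, N m; "opening": finger opening in m.
Only numpy, scipy, OpenCV 4.12 (cv2) and the standard library are available. Lean on these libraries where they do the work, as an engineer would, in place of code of your own. Each camera call takes 0.05 s, during which the arm holds its last target. There are 200 camera calls.

## Task

Five identical boards lie side by side across the slip-draining trough; four are screwed down and one, the clean-out board, only rocks on the pipe beneath it. With the fingertips, press on the end nearest the robot of one board after another until you find the one that gives, then push that end right down until the board is fully tipped open on its stop, and take the hand away. Do not lift the board by its other end, and leave the mug, the mould and the jar standing where they are.

Things in the scene. Friction and masses are not known exactly. Their poses are not given: they have to be found in the camera images.
- trough: Ochre plywood draining trough on four screw feet that hold its underside 5 to 30 mm above the table; open on top, 284 mm deep, 610 wide, 90 high to the rim. x points along the boards away from the robot (yaw varies), y left, z up. Origin in its underside at mid-width, 152 mm behind the outer front face. At each side a grey end shelf, 90 mm wide, level with the boards, its middle 260 mm off.
- pipe (a point): Middle of the steel cross pipe under the boards, 82 mm above the trough's underside, along the trough's y. Five pale boards lie over it, 240 mm long (along x), 70 wide, 18 thick, 12 mm gaps, tops 108 mm above the underside, from 105 mm before the pipe to 135 behind. Back ends rest on the back rim; front ends overhang inside the trough, 15 mm clear of its front wall.
- press_1 (a point): Point on the top face (108 mm above the trough's underside) of the leftmost board, on its centre line, 25 mm in from the end nearest the robot: the place to press, 80 mm before the pipe. Fixed to the trough: it does not sink with a board. Axes as the trough's. Screwed-down boards do not give.
- press_2 (a point): The same point on the second board from the left, 82 mm to the right of press_1.
- press_3 (a point): The same point on the middle board.
- press_4 (a point): The same point on the fourth board from the left.
- press_5 (a point): The same point on the rightmost board.
- cleanout (a joint): Tilt of the clean-out board about the pipe, rad: 0 level, growing as its near end sinks and its far end rises, stop at 0.65. Which board it is changes and cannot be seen. It turns stiffly, gives at 2 to 4 N at the press point and stays where left. Fully open, the pressed point is 54 mm lower, having moved under 5 mm sideways: a straight push down with a closed hand works.
- mug: Unglazed terracotta mug, 72 mm wide, 85 mm tall, with a handle, standing loose on the back half of the left end shelf. Origin at the centre of its underside. Not to be moved.
- mould: White two-part plaster casting mould, 66 x 67 x 90 mm tall with two black rubber bands, standing loose on the back half of the right end shelf. Origin at the centre of its underside. Not to be moved.
- jar: Green glass glaze jar with white lid, 70 mm wide, 95 mm tall, standing loose on the table to the left, between trough and robot. Origin at the centre of its underside. Not to be moved.

How it is judged:
By the outcome, as a careful person would: the job done as asked, in the order asked, and still so for the second after the job is handed in, with the robot touching nothing.
It also fails if it takes over 51 s, if anything falls off the work surface, if the arm or the gripper's body presses on something with over 40 N, if the wrist force passes 120 N, or if a joint passes its speed limit or range.

## Working session

There is one attempt and no reset: what is moved stays moved. The work goes in short steps, Python scripts to look and compute and a tool call to move; the robot and the scene stay as the last step left them, time stands still between calls to the robot, and variables do not carry over. Pictures are saved under pics/ and viewed, about 8 in all and at most 12, crops included, and the job is handed in when it is done.

Besides the shell and the picture viewer there is one more tool, called after "Emit:" as name(argument=value, ...) on one line, values as JSON. arm_command: Moves the arm, as the interface text tells. Its arguments: {"type":"object","properties":{"increments":{"type":"string"},"jaw":{"type":"number"},"force":{"type":"number"}},"required":["increments"]}

```bash
mkdir -p pics; python3 - <<'E'
from rig import ctrl
import cv2,numpy as np
s=ctrl.state();print(s['clock'],s['tcp_pos'],s['tcp_rot'],s['opening'])
for n in('side','top'):
    im,d=ctrl.capture(n);cv2.imwrite(f'pics/{n}0.png',im[:,:,::-1]);np.savez(f'{n}0.npz',im=im,d=d)
    c=ctrl.calibration(n);print(n,{k:np.round(np.array(v),3).tolist() for k,v in c.items()})
E
```

```text
0.0 [ 0.27049362 -0.59017408  0.21750236] [-2.64300562  1.69583511  0.00344055] 0.09266344418815387
side {'K': [[355.881, 0.0, 259.904], [0.0, 355.881, 188.076], [0.0, 0.0, 1.0]], 'extrinsics': [[-0.891, -0.454, -0.002, 0.485], [0.245, -0.483, 0.841, -0.209], [-0.382, 0.749, 0.542, -0.985], [0.0, 0.0, 0.0, 1.0]]}
top {'K': [[445.928, 0.0, 257.458], [0.0, 445.928, 189.517], [0.0, 0.0, 1.0]], 'extrinsics': [[-0.001, -1.0, 0.013, 0.034], [0.992, 0.0, 0.124, -0.533], [-0.124, 0.013, 0.992, -1.271], [0.0, 0.0, 0.0, 1.0]]}
```

View pics/top0.png

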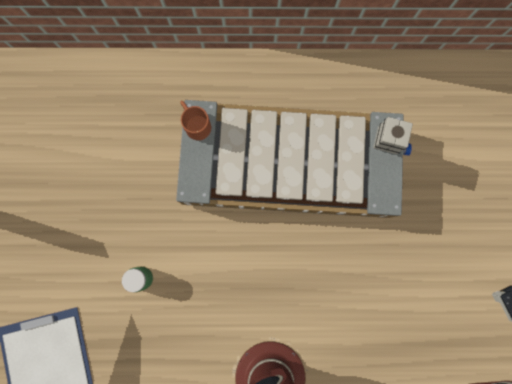

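View pics/side0.png

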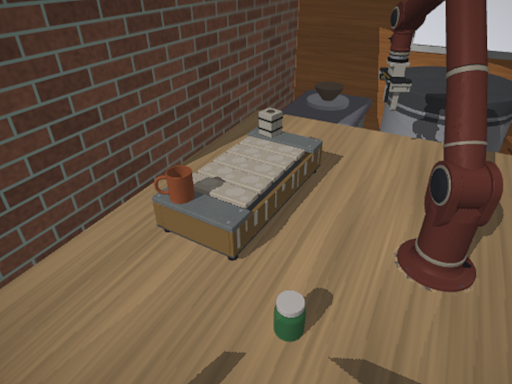

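The top view shows five pale boards with centres running from about (231,152) to (351,160) and front ends at row ~195–203. The mug is at (195,123), the mould at (395,134) and the jar at (138,280). The side view agrees with this.

```bash
cat > h.py <<'E'
import numpy as np,cv2
from rig import ctrl
def pts(n,d):
    c=ctrl.calibration(n);K=np.array(c['K']);E=np.array(c['extrinsics'])
    v,u=np.mgrid[:d.shape[0],:d.shape[1]]
    P=np.stack([(u-K[0,2])/K[0,0]*d,-(v-K[1,2])/K[1,1]*d,-d],-1)
    return (P-E[:3,3])@E[:3,:3]
E
python3 - <<'E'
from h import *
z=np.load('top0.npz');im,d=z['im'],z['d'];P=pts('top',d)
hsv=cv2.cvtColor(im,cv2.COLOR_RGB2HSV)
m=((hsv[...,1]<65)&(hsv[...,2]>105)).astype(np.uint8)
m[:, :214]=0;m[:,369:]=0;m[:95]=0;m[215:]=0
m=cv2.morphologyEx(m,cv2.MORPH_OPEN,np.ones((3,3)))
n,l,st,ce=cv2.connectedComponentsWithStats(m)
for i in range(1,n):
    if st[i,4]<300: continue
    Q=P[l==i];Q=Q[d[l==i]>0];zz=np.median(Q[:,2])
    r=cv2.minAreaRect((Q[abs(Q[:,2]-zz)<.02,:2]*1000).astype(np.float32))
    print(st[i],'z',zz.round(4),np.round(r[0],1),np.round(r[1],1),r[2], cv2.boxPoints(r).round(0).tolist())
for nm,(u,v) in dict(mug=(195,123),mould=(395,134),jar=(138,280),shL=(200,180),shR=(385,190),table=(280,260)).items(): print(nm,P[v,u].round(3))
# side view check on board height
z=np.load('side0.npz');S=pts('side',z['d'])
b=S[150:200,190:300].reshape(-1,3);b=b[(b[:,2]>.08)&(b[:,2]<.18)&(b[:,0]>.5)]
print('side board z',np.percentile(b[:,2],[25,50,75]), 'table',S[300,150])
for u,v in((240,188),(215,187),(290,150)):print(S[v,u].round(3))
E
```

```text
[  214   108   155    95 11653] z 0.1297 [620.1 -59.3] [427. 246.] 86.370361328125 [[484.0, -265.0], [729.0, -280.0], [756.0, 146.0], [511.0, 162.0]]
mug [0.703 0.205 0.14 ]
mould [ 0.652 -0.314  0.223]
jar [0.279 0.358 0.094]
shL [0.547 0.191 0.13 ]
shR [ 0.52  -0.311  0.13 ]
table [ 0.329 -0.033 -0.001]
side board z [0.12977953 0.13096611 0.13195865] table [ 0.61943215  0.45373778 -0.00082293]
[0.568 0.085 0.132]
[0.639 0.113 0.131]
[ 0.533 -0.215  0.133]
```

```bash
python3 - <<'E'
from h import *
z=np.load('top0.npz');im,d=z['im'],z['d'];P=pts('top',d)
# gap dark lines: rectify board plane at z=.13 to a metric 1px/mm image, world x up, y left
c=ctrl.calibration('top');K=np.array(c['K']);E=np.array(c['extrinsics'])
yaw=-.0633;R=np.array([[np.cos(yaw),-np.sin(yaw)],[np.sin(yaw),np.cos(yaw)]]);o=np.array([.620,-.059])
def rect(n,im):
    c=ctrl.calibration(n);K=np.array(c['K']);E=np.array(c['extrinsics'])
    b,a=np.mgrid[0:320,0:660]            # row->-x', col->-y'
    L=np.stack([(160-b)/1000,(330-a)/1000],-1)@R.T+o
    W=np.concatenate([L,np.full(L.shape[:2]+(1,),.130)],-1)@E[:3,:3].T+E[:3,3]
    u=K[0,0]*W[...,0]/-W[...,2]+K[0,2];v=-K[1,1]*W[...,1]/-W[...,2]+K[1,2]
    return cv2.remap(im,u.astype(np.float32),v.astype(np.float32),cv2.INTER_LINEAR)
t=rect('top',im);s=rect('side',np.load('side0.npz')['im'])
g=cv2.cvtColor(t,cv2.COLOR_RGB2GRAY).astype(float)
p=g[120:270].mean(0);print('cols',{i:int(p[i]) for i in range(110,560,4)})
q=g[:,290:370].mean(1);print('rows',{i:int(q[i]) for i in range(20,310,4)})
cv2.imwrite('pics/r.png',np.vstack([t,s])[:,:,::-1][:600])
E
```

```text
cols {110: 117, 114: 86, 118: 64, 122: 61, 126: 69, 130: 126, 134: 166, 138: 170, 142: 171, 146: 172, 150: 173, 154: 173, 158: 173, 162: 173, 166: 171, 170: 171, 174: 170, 178: 170, 182: 170, 186: 169, 190: 169, 194: 167, 198: 144, 202: 83, 206: 64, 210: 102, 214: 169, 218: 183, 222: 184, 226: 185, 230: 187, 234: 188, 238: 188, 242: 188, 246: 188, 250: 187, 254: 187, 258: 186, 262: 186, 266: 185, 270: 185, 274: 183, 278: 173, 282: 114, 286: 65, 290: 79, 294: 152, 298: 182, 302: 183, 306: 184, 310: 186, 314: 187, 318: 188, 322: 188, 326: 188, 330: 187, 334: 187, 338: 186, 342: 186, 346: 185, 350: 185, 354: 184, 358: 180, 362: 148, 366: 80, 370: 68, 374: 127, 378: 179, 382: 183, 386: 183, 390: 185, 394: 186, 398: 187, 402: 188, 406: 188, 410: 187, 414: 186, 418: 186, 422: 186, 426: 185, 430: 185, 434: 184, 438: 183, 442: 171, 446: 109, 450: 65, 454: 101, 458: 170, 462: 183, 466: 183, 470: 184, 474: 185, 478: 186, 482: 187, 486: 187, 490: 187, 494: 186, 498: 186, 502: 185, 506: 185, 510: 185, 514: 184, 518: 183, 522: 179, 526: 145, 530: 76, 534: 61, 538: 72, 542: 111, 546: 130, 550: 129, 554: 128, 558: 126}
rows {20: 153, 24: 151, 28: 142, 32: 128, 36: 122, 40: 128, 44: 156, 48: 171, 52: 171, 56: 171, 60: 171, 64: 171, 68: 171, 72: 170, 76: 169, 80: 167, 84: 166, 88: 166, 92: 166, 96: 167, 100: 169, 104: 170, 108: 171, 112: 172, 116: 172, 120: 172, 124: 172, 128: 171, 132: 171, 136: 170, 140: 170, 144: 170, 148: 169, 152: 171, 156: 171, 160: 171, 164: 170, 168: 169, 172: 168, 176: 170, 180: 172, 184: 173, 188: 172, 192: 169, 196: 170, 200: 171, 204: 172, 208: 173, 212: 174, 216: 174, 220: 174, 224: 173, 228: 172, 232: 172, 236: 173, 240: 173, 244: 171, 248: 170, 252: 170, 256: 171, 260: 171, 264: 171, 268: 170, 272: 168, 276: 166, 280: 150, 284: 92, 288: 46, 292: 43, 296: 60, 300: 105, 304: 124, 308: 121}
```

View pics/r.png

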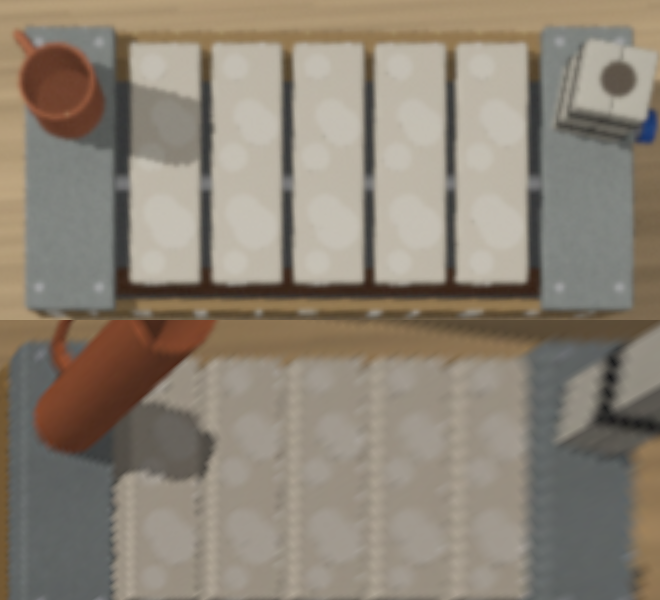

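Rectified at z=0.130, both views agree. Board centres are at columns 165, 247, 328, 409 and 491, front ends at row 284 and back ends at row 43, so the spacing is 81.4 mm and the length 241 mm, as specified. I'll start at press_5, which is the closest.

Emit:
arm_command(increments="-8 -12 0 0 0 0.05; -20 -31 0 0 0 0.1; -34 -53 0 0 0 0.15; -50 -78 0 0 0 0.2; -67 -104 0 0 0 0.25; -84 -130 0 0 0 0.3; -101 -157 0 0 0 0.35; -118 -183 0 0 0 0.4; -135 -209 0 0 0 0.45; -150 -233 0 0 0 0.493", jaw=1, force=20)

```text
clock: 0.93
tcp_pos: [0.4208, -0.3551, 0.2183]
tcp_rot: [-2.148, 2.292, 0.002]
ft_force: [-0.7, 1.0, -0.0]
opening: 0.0313
```

```bash
cat >> h.py <<'E'
from scipy.spatial.transform import Rotation as Ro
yaw=-.0633;o=np.array([.620,-.059])
A=np.array([[np.cos(yaw),-np.sin(yaw)],[np.sin(yaw),np.cos(yaw)]])
press=[np.r_[o+A@[-.099,(330-c)/1000],.130] for c in (165.5,247,328,409.5,491)]
def rel():
    s=ctrl.state();R=Ro.from_rotvec(s['tcp_rot']).as_matrix()
    print(s['clock'],'tcp',s['tcp_pos'].round(4),'F',np.round(s['ft_force'],2),'open',round(s['opening'],4))
    Rt=np.c_[np.r_[-A[:,1],0],np.r_[-A[:,0],0],[0,0,-1]]
    print('turn',Ro.from_matrix(R.T@Rt).as_rotvec().round(3))
    for i,p in enumerate(press): print(i+1,p.round(3),((p-s['tcp_pos'])@R*1000).round(1))
E
python3 -c "from h import *;rel()"
```

```text
0.9333 tcp [ 0.4208 -0.3551  0.2183] F [-0.72  1.   -0.04] open 0.0313
turn [ 0.001  0.001 -0.001]
1 [0.532 0.111 0.13 ] [-472.6  -80.5   88.8]
2 [0.526 0.03  0.13 ] [-391.1  -80.6   88.7]
3 [ 0.521 -0.051  0.13 ] [-310.1  -80.7   88.6]
4 [ 0.516 -0.132  0.13 ] [-228.6  -80.8   88.5]
5 [ 0.511 -0.213  0.13 ] [-147.1  -80.9   88.4]
```

Emit:
arm_command(increments="-15 -8 5 0 0 0; -35 -19 13 0 0 0; -58 -32 23 0 0 0; -82 -45 35 0 0 0; -105 -58 47 0 0 0; -126 -69 57 0 0 0; -140 -77 64 0 0 0; -147 -81 68 0 0 0; -147 -81 68 0 0 0; -147 -81 68 0 0 0")

```text
clock: 1.77
tcp_pos: [0.5098, -0.2165, 0.1505]
tcp_rot: [2.149, -2.29, -0.0]
ft_force: [0.4, 1.0, 0.6]
opening: 0.0005
```

```bash
python3 - <<'E'
from h import *
rel()
im,d=ctrl.capture('side');im2,_=ctrl.capture('wrist')
cv2.imwrite('pics/a.png',np.hstack([im[90:330,130:390],im2[::2,::2][:,:][:192].repeat(1,0) if 0 else cv2.resize(im2,(320,240))])[:,:,::-1])
E
```

```text
1.7667 tcp [ 0.5098 -0.2165  0.1505] F [0.41 0.98 0.63] open 0.0005
turn [ 0.001 -0.001 -0.   ]
1 [0.532 0.111 0.13 ] [-328.7   -1.    20.3]
2 [0.526 0.03  0.13 ] [-247.2   -1.    20.4]
3 [ 0.521 -0.051  0.13 ] [-166.2   -1.    20.4]
4 [ 0.516 -0.132  0.13 ] [-84.7  -1.   20.5]
5 [ 0.511 -0.213  0.13 ] [-3.2 -1.  20.5]
```

View pics/a.png

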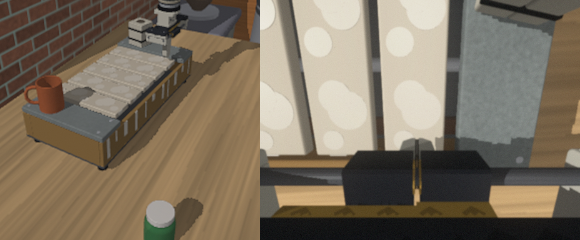

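Side view: the closed hand is over the front end of the rightmost board and clear of the mould. Wrist view: the fingertips are at about (417,150), on board 5's near end. Now I press gently.

Emit:
arm_command(increments="-1 0 5 0 0 0; -2 0 10 0 0 0; -3 -1 14 0 0 0; -3 -1 17 0 0 0; -3 -1 19 0 0 0; -3 -1 20 0 0 0; -3 -1 21 0 0 0; -3 -1 21 0 0 0; -3 -1 21 0 0 0")

```text
clock: 2.62
tcp_pos: [0.5112, -0.2128, 0.1307]
tcp_rot: [2.15, -2.291, -0.001]
ft_force: [-2.4, 1.0, 6.1]
opening: 0.0006
```

Emit:
arm_command(increments="0 0 1 0 0 0; 0 0 2 0 0 0; 0 0 2 0 0 0; 0 0 2 0 0 0")

```text
clock: 2.95
tcp_pos: [0.5112, -0.2128, 0.1306]
tcp_rot: [-2.15, 2.29, -0.0]
ft_force: [-5.9, 2.4, 17.0]
opening: 0.0005
```

Board 5 is rigid: 17 N and no sinking. Next is board 4.

Emit:
arm_command(increments="0 0 -10 0 0 0; -10 0 -16 0 0 0; -30 0 -16 0 0 0; -52 0 -16 0 0 0; -72 0 -16 0 0 0; -82 0 -16 0 0 0; -82 0 -14 0 0 0; -82 0 -8 0 0 0; -82 0 -4 0 0 0; -82 0 -3 0 0 0")

```text
clock: 3.78
tcp_pos: [0.5163, -0.1326, 0.1306]
tcp_rot: [2.147, -2.293, -0.0]
ft_force: [-2.3, 1.8, 11.0]
opening: 0.0004
```

Emit:
arm_command(increments="0 0 1 0 0 0; 0 0 2 0 0 0; 0 0 3 0 0 0; 0 0 3 0 0 0; 0 0 3 0 0 0")

```text
clock: 4.2
tcp_pos: [0.5163, -0.1326, 0.1306]
tcp_rot: [-2.147, 2.293, -0.001]
ft_force: [-5.6, 1.3, 21.7]
opening: 0.0005
```

Board 4 is rigid. Next is board 3.

Emit:
arm_command(increments="0 0 -10 0 0 0; -10 0 -18 0 0 0; -30 0 -18 0 0 0; -52 0 -18 0 0 0; -72 0 -18 0 0 0; -82 0 -18 0 0 0; -82 0 -16 0 0 0; -82 0 -10 0 0 0; -82 0 -5 0 0 0; -82 0 -3 0 0 0")

```text
clock: 5.03
tcp_pos: [0.5212, -0.0511, 0.1306]
tcp_rot: [2.146, -2.292, -0.001]
ft_force: [-5.6, 0.1, 18.3]
opening: 0.0008
```

Emit:
arm_command(increments="0 0 1 0 0 0; 0 0 2 0 0 0; 0 0 2 0 0 0; 0 0 2 0 0 0")

```text
clock: 5.37
tcp_pos: [0.5212, -0.0511, 0.1306]
tcp_rot: [2.146, -2.293, 0.0]
ft_force: [-5.1, -0.0, 15.6]
opening: 0.0003
```

Board 3 is rigid. Next is board 2.

Emit:
arm_command(increments="0 0 -10 0 0 0; -10 0 -18 0 0 0; -30 0 -18 0 0 0; -52 0 -18 0 0 0; -72 0 -18 0 0 0; -82 0 -18 0 0 0; -82 0 -16 0 0 0; -82 0 -10 0 0 0; -82 0 -5 0 0 0; -82 0 -3 0 0 0")

```text
clock: 6.2
tcp_pos: [0.5262, 0.0307, 0.1305]
tcp_rot: [2.145, -2.292, -0.001]
ft_force: [-1.1, -0.7, 1.6]
opening: 0.0002
```

Emit:
arm_command(increments="0 0 1 0 0 0; 0 0 2 0 0 0; 0 0 2 0 0 0; 0 0 2 0 0 0")

```text
clock: 6.53
tcp_pos: [0.5273, 0.0324, 0.1297]
tcp_rot: [-2.149, 2.291, -0.001]
ft_force: [-0.4, -0.6, 0.4]
opening: 0.0006
```

Emit:
arm_command(increments="0 0 1 0 0 0; 0 0 2 0 0 0; 0 0 3 0 0 0; 0 0 4 0 0 0; 0 0 4 0 0 0")

```text
clock: 6.95
tcp_pos: [0.5264, 0.0327, 0.1254]
tcp_rot: [2.15, -2.29, -0.001]
ft_force: [-1.9, 0.2, 1.7]
opening: 0.0003
```

Board 2 gives: the tip is 5 mm below the surface at about 2 N. I'll push it straight down.

Emit:
arm_command(increments="0 0 4 0 0 0; 0 0 9 0 0 0; 0 0 14 0 0 0; 0 0 19 0 0 0; 0 0 24 0 0 0; 0 0 29 0 0 0; 0 0 34 0 0 0; 0 0 38 0 0 0; 0 0 42 0 0 0; 0 0 44 0 0 0")

```text
clock: 7.78
tcp_pos: [0.5284, 0.0326, 0.0816]
tcp_rot: [-2.149, 2.289, -0.003]
ft_force: [-1.3, -0.5, 9.1]
opening: 0.0004
```

Emit:
arm_command(increments="0 0 1 0 0 0; 0 0 2 0 0 0; 0 0 3 0 0 0; 0 0 4 0 0 0; 0 0 5 0 0 0; 0 0 5 0 0 0")

```text
clock: 8.28
tcp_pos: [0.5289, 0.0326, 0.0808]
tcp_rot: [-2.147, 2.288, -0.005]
ft_force: [-6.8, 0.0, 26.8]
opening: 0.0007
```

It stops hard at z=0.081 with 27 N. The back edge of the fingertip touches the slope, which accounts for the 54 mm. Now I retreat straight up and look.

Emit:
arm_command(increments="0 0 -6 0 0 0; 0 0 -16 0 0 0; 0 0 -28 0 0 0; 0 0 -42 0 0 0; 0 0 -58 0 0 0; 0 0 -76 0 0 0; 0 0 -94 0 0 0; 0 0 -112 0 0 0; 0 0 -125 0 0 0; 0 0 -130 0 0 0")

```text
clock: 9.12
tcp_pos: [0.5286, 0.0325, 0.2089]
tcp_rot: [-2.147, 2.288, -0.005]
ft_force: [0.5, 0.1, -0.4]
opening: 0.0004
```

Emit:
arm_command(increments="0 10 -5 0 0 0; 0 25 -10 0 0 0; 0 40 -15 0 0 0; 0 55 -20 0 0 0; 0 70 -25 0 0 0; 0 80 -30 0 0 0; 0 80 -30 0 0 0; 0 80 -30 0 0 0")

```text
clock: 9.78
tcp_pos: [0.447, 0.0377, 0.2368]
tcp_rot: [-2.15, 2.29, -0.001]
ft_force: [0.5, -0.1, 0.2]
opening: 0.0004
```

```bash
python3 - <<'E'
from h import *
rel()
im,d=ctrl.capture('side');t,dt=ctrl.capture('top')
cv2.imwrite('pics/b.png',np.hstack([cv2.resize(im[90:290,130:390],None,fx=1.5,fy=1.5),cv2.resize(t[80:280,150:420],None,fx=1.5,fy=1.5)])[:,:,::-1])
for n,D in(('side',d),('top',dt)):
    P=pts(n,D).reshape(-1,3);L=(P[:,:2]-o)@A*1000
    k=(abs(L[:,1]-83)<28)&(P[:,2]>.04)&(P[:,2]<.23)&(abs(L[:,0])<115)
    x,zz=L[k,0],P[k,2]*1000
    for a in range(-110,115,20):
        q=(abs(x-a)<8);print(n,a,q.sum(),np.percentile(zz[q],[15,50,85]).round(0) if q.sum() else '')
# change of mug, mould, jar
a=np.load('top0.npz')['im'].astype(int)
for nm,(u,v,r) in dict(mug=(195,123,22),mould=(395,134,22),jar=(138,280,20)).items():
    w=np.abs(a[v-r:v+r,u-r:u+r]-t[v-r:v+r,u-r:u+r]).max(-1);print(nm,'changed px',(w>30).mean().round(3))
E
```

```text
9.7833 tcp [0.447  0.0377 0.2368] F [ 0.45 -0.08  0.17] open 0.0004
turn [-0.001  0.     0.   ]
1 [0.532 0.111 0.13 ] [-78.9 -79.7 106.8]
2 [0.526 0.03  0.13 ] [  2.6 -79.7 106.8]
3 [ 0.521 -0.051  0.13 ] [ 83.6 -79.6 106.8]
4 [ 0.516 -0.132  0.13 ] [165.1 -79.6 106.8]
5 [ 0.511 -0.213  0.13 ] [246.6 -79.6 106.8]
side -110 3 [71. 72. 72.]
side -90 54 [75. 78. 82.]
side -70 46 [91. 95. 99.]
side -50 70 [106. 111. 115.]
side -30 77 [121. 126. 130.]
side -10 73 [137. 141. 144.]
side 10 80 [152. 157. 161.]
side 30 81 [167. 172. 176.]
side 50 81 [181. 187. 191.]
side 70 72 [198. 202. 205.]
side 90 0 
side 110 74 [ 88. 103. 112.]
top -110 0 
top -90 0 
top -70 89 [ 94.  98. 103.]
top -50 128 [107. 112. 116.]
top -30 138 [122. 127. 132.]
top -10 140 [138. 142. 147.]
top 10 148 [153. 157. 162.]
top 30 147 [168. 172. 177.]
top 50 155 [183. 188. 193.]
top 70 140 [197. 202. 205.]
top 90 12 [194. 195. 197.]
top 110 40 [108. 111. 114.]
mug changed px 0.0
mould changed px 0.0
jar changed px 0.0
```

View pics/b.png

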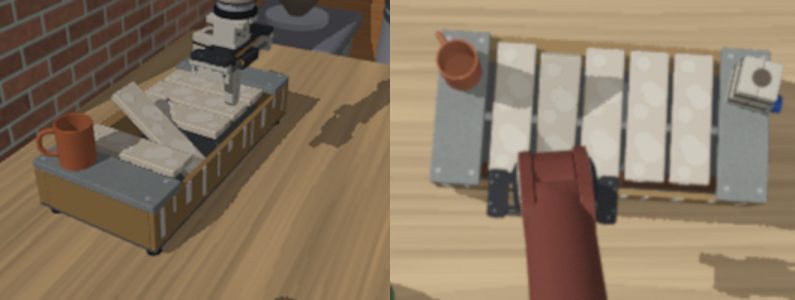

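The side view shows board 2 tipped up, with its far end near (125,95) and its near end down in the trough. The top view shows the mug, mould and the other boards unchanged. The slope in the depth data is 0.75–0.76, a tilt of about 0.64–0.65 rad, which is the stop. The hand is clear.

```bash
python3 -c "
from rig import ctrl
print(ctrl.close_job())"
```

```text
the job is handed in; nothing more can be done
None
```

The clean-out board is the second from the left. It is tipped fully open, and the job was handed in at about 10 s with the hand clear.

- **Finding it:** I pressed the near ends from right to left. Boards 5, 4 and 3 did not move under 16–22 N. Board 2 gave at about 2 N, so board 1 was not pressed.
- **Opening it:** I pushed board 2 straight down until it stopped hard at 27 N. The fingertip was then 50 mm below the board tops, against 54 mm in the text. I put the difference down to the fingertip's back edge touching the slope.
- **Last checks:** After I took the hand away, depth from both cameras gave a tilt of about 0.64–0.65 rad, against the stop at 0.65. The wrist force read about zero. In the top view the mug, mould and jar showed no changed pixels.

Apart from that 4 mm difference, no check failed or disagreed.

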